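Change over the bearing-cap press jig

ROBOT

A 6-joint arm with a two-finger parallel gripper is mounted at the origin on a cart in front of the work surface, level with it; the furniture and walls round the work are solid. World frame = base frame: x ahead of the robot, y to its left, z up, the work surface at z = 0. Lengths are in m, angles in degrees, forces in N, time in s.
With the tool pointing down it reaches from about 0.25 to 0.725 m from the base axis. Payload 9.7 kg.
Tool frame: the origin (TCP) lies at the very end of the fingers, on their centre line; the grasp point (between the pads) lies grasp_offset behind it (grasp_offset is the distance from the TCP to the grasp point, in m); z points along the fingers, y is the line along which they close (so a half turn about z gives the same grasp; the last joint's range is limited). The gripper opens to 85 mm and grips with 20 to 120 N. Pads are 22 mm wide; open, the fingers measure 114 mm over their backs; the gripper's body (76 mm by 85 mm) begins 54 mm behind the grasp point. The pads swing forward as they close: fully open they stand 13 mm farther back than shut.
Start: joints at [74.656, 4.979, 10.078, 95.1, 0, 90], TCP at [0.146, 0.53, 0.231] pointing down, gripper open.
Joint ranges: [-179.16, 179.16], [-48.56, 103.87], [-65.8, 70.77], [-126.05, 130.52], [-82.76, 87.17], [-180, 180]. Speed limits (degrees/s): [127.2, 127.2, 147.25, 180, 180, 180].

INTERFACE

Orientations are given as [roll, pitch, yaw] about the fixed x, y, z axes, in that order (R = Rz(yaw) Ry(pitch) Rx(roll)).
In Python, from workcell import get_obs, camera, calibration, job_done, recognise, cut_out, mark_of, grasp_offset gives the robot as it stands.
- The arm moves only by the tool servo_tool, never from a script. Its argument "moves" is a list of rows, each a list of 3 entries, a list of its own where there are three numbers: the turn, a rotation vector about the tool's x, y, z in degrees, then the shift along the tool's x, y, z in m, then the opening in per cent of the stroke, from 0 (shut) to 100 (fully open). In form: [[[ax, ay, az], [x, y, z], claw], ...]. A call has 1 to 12 rows; each row shifts and turns the commanded pose from where the row before left it, along the tool's axes as they then stand; what a row does not reach is not made up. A row lasts 1/10 s, in which the tool goes at most 50 mm and 8.59 degrees, less where a joint would pass 70% of its speed; a pose out of reach is approached as far as the arm can. A call is refused whole if a number of a shift passes 0.05 or a number of a turn 8.59, either way. A call with a gripper value outside its range is refused whole. The fingers move at their own pace and stop on an object; "force" is the grip in N (left out, the last holds). Time passes only in rows, so rows that do not move let the fingers close. It gives the time, the measured TCP pose, the force, the opening and the grip force at its end, in the units of the state.
- get_obs(): the state, without advancing time (a new reading comes with each control period).
- camera(name): name is "scene" or "side" or "wrist"; returns (picture, depth): 420x560x3 uint8, red, green, blue; 420x560 float32, m along the optical axis (not along the pixel's ray), 0 where there is no reading.
- calibration(name): a dict with "camera_matrix" (3x3 intrinsics, pixels), "R" (3x3) and "t" (3): a world point X has camera coordinates R X + t. Camera axes: x right, y down, z forward; pixel columns grow to the right and rows downward; lengths in m; the calibration is good to about 2 mm. The wrist camera is an equidistant fisheye: a pixel r from the principal point sees the ray r / f radians off the axis. A picture is of the moment at which its call begins: read the wrist's pose just before it. calibration takes no time and is no camera call; for the wrist camera it gives the pose at the moment of the call.
- job_done(): hands the job in; it is judged then, once.
Trained networks look in the newest picture that a camera, given by its name, has taken for a name from the list of things; names that differ only in an ending like _2 or _b are one class to them, and where a whole thing is asked for, a point or a joint stands for the part that bears it (a point fixed in the world has none). Each returns a list of dicts, best first, with "score" (0 to 1); they miss things now and then, are a little off and sometimes report something else, mostly with a low value. They report only what shows in the picture. A call takes as long as a camera call. They do not tell look-alikes from the thing itself.
- recognise(name, camera): "xyz" ([x, y, z] in m, in the coordinates of the camera as it stood for that picture, good to about 4 mm: the middle of the surface that is visible of it).
- cut_out(name, camera): "mask" (420x560 bool, what is visible of it).
- mark_of(name, camera): "xyz" ([x, y, z] in m, in the coordinates of the camera as it stood for that picture, good to about 4 mm: a listed point, or the origin of a listed thing).
The state is a dict: "time": time; "q": joint angles; "qd": joint speeds; "joint_efforts": joint torques, N m; "ee_pos": TCP position; "tcp_rot": TCP orientation; "wrist_force": force on the tool from outside, world axes, zero at the start; "torque": the same for the moment, N m; "opening": finger opening in m; "grasp_force": force on a finger pad.
Only numpy, scipy, OpenCV 4.12 (cv2) and the standard library are available. Lean on these libraries where they do the work, as an engineer would, in place of code of your own. Each camera call takes 0.05 s, during which the arm holds its last target. There are 200 camera calls.

TASK

Lift the yellow ratchet pawl of the green press jig and slide the clamp bar fully back by its red knob. Take every finished blue bearing cap off the jig and stand it on its feet on the floor of the grey tray, seat every bare-metal blank cap fully down on the pegs of any nest, then slide the clamp bar fully home over them and press the pawl back down into the rack. Leave the piston, the paste tin and the ring sleeve on the bench alone.

Things in the scene. Friction and masses are not known exactly. Their poses are not given: they have to be found in the camera images.
- press_jig: green jig fixed on the bench, base plate 276 mm (x) by 135 mm (y), 12 mm thick. Origin: centre of the nest area, on the bench top. Three nests at x = -88, 0, +88 mm, y = 0. The clamp bar slides along this frame's +y; on its +y side lie the rack, the pawl and two guide cheeks (uprights to z = 76 mm at x = -27 and +27 mm, y = 106 to 140 mm)
- nest_1 (a point): centre of the top of the nest pad at x = -88 mm of the jig, 20 mm over the bench; axes as the jig. Two upright tapered pegs, 12 mm diameter, 13 mm high above the pad, at y = -35 and +35 mm. A seated cap has its origin here and its y axis along the jig's y, either way round
- nest_2 (a point): the same for the middle nest
- nest_3 (a point): the same for the nest at x = +88 mm of the jig
- clamp_bar (a joint): slide of the clamp bar, m: 0 = home (cross bar 258 mm long in x, 22 mm wide, underside 53 mm over the bench, covers the +y end of each seated cap by 14 mm, 3 mm above its boss: it cannot be lifted off), 0.06 = fully back along jig +y, clear of the caps. Stays where left; about 3 N to move. Rack notch pitch 16 mm; pawl down locks it to within 2 mm
- clamp_knob (a point): grip point of the red knob on the clamp bar, over the bar at x = -88 mm of the jig: upright cylinder of 26 mm diameter, reaching from 22 mm below this point to 14 mm above; moves with the bar (100 mm over the bench)
- pawl (a joint): hinge of the yellow pawl, rad: 0 = down, tooth in the rack; 1.0 = fully raised (its top then 165 mm over the bench: carry parts over it or round it). Stiff hinge: it stays at any angle, about 1 to 2 N at the tab. It needs over 0.25 for the tooth to clear the rack, and goes back down to 0 only where the tooth meets a notch, as it does with the bar home
- pawl_tab (a point): grip point of the pawl's black finger tab: 16 mm wide (jig x), 22 mm long (y), from 21 mm below this point to 13 mm above it (pawl down). Moves with the pawl
- pawl_hinge (a point): hinge axis of the pawl (along the jig's x), 64 mm over the bench. With the pawl down the tab's grip point lies 75 mm from it along the jig's +y and 34 mm above it; the tab swings up and back towards the jig's -y
- tray: grey tray fixed to the bench, 290 mm (x) by 150 mm (y), walls 18 mm high and 5 mm thick, black mat. Origin: centre of the underside
- tray_floor (a point): centre of the tray's inner floor, 7 mm over the bench; axes as the tray
- piston_a: loose piston, 90 mm diameter, 64 mm high; bystander. Origin: centre of the underside
- paste_tin: loose yellow and white tin, 69 mm diameter, 57 mm high; bystander. Origin: centre of the underside
- ring_sleeve: loose grey ring, 94 mm diameter, 42 mm high; bystander. Origin: centre of the underside
- finished_1: finished bearing cap, blue; starts seated in nest 1 under the bar (None if absent). 100 mm long (y), 52 wide (x). Mid hump 60 mm long, flat upright sides 52 mm apart, top z=46 mm; end bosses top z=30 mm; arch 40 x 20 mm below. A 15 mm square hole 18 mm deep in the underside of each foot, y=-35 and +35 mm. Same either way round. 0.3 kg. Origin: centre of underside
- finished_2: finished bearing cap, blue; starts seated in nest 2 under the bar (None if absent). 100 mm long (y), 52 wide (x). Mid hump 60 mm long, flat upright sides 52 mm apart, top z=46 mm; end bosses top z=30 mm; arch 40 x 20 mm below. A 15 mm square hole 18 mm deep in the underside of each foot, y=-35 and +35 mm. Same either way round. 0.3 kg. Origin: centre of underside
- finished_3: finished bearing cap, blue; starts seated in nest 3 under the bar (None if absent). 100 mm long (y), 52 wide (x). Mid hump 60 mm long, flat upright sides 52 mm apart, top z=46 mm; end bosses top z=30 mm; arch 40 x 20 mm below. A 15 mm square hole 18 mm deep in the underside of each foot, y=-35 and +35 mm. Same either way round. 0.3 kg. Origin: centre of underside
- blank_1: blank bearing cap, bare metal; starts standing on its feet on the bench (None if absent). 100 mm long (y), 52 wide (x). Mid hump 60 mm long, flat upright sides 52 mm apart, top z=46 mm; end bosses top z=30 mm; arch 40 x 20 mm below. A 15 mm square hole 18 mm deep in the underside of each foot, y=-35 and +35 mm. Same either way round. 0.3 kg. Origin: centre of underside
- blank_2: blank bearing cap, bare metal; starts standing on its feet on the bench (None if absent). 100 mm long (y), 52 wide (x). Mid hump 60 mm long, flat upright sides 52 mm apart, top z=46 mm; end bosses top z=30 mm; arch 40 x 20 mm below. A 15 mm square hole 18 mm deep in the underside of each foot, y=-35 and +35 mm. Same either way round. 0.3 kg. Origin: centre of underside
Things that resemble listed ones, but are neither listed nor needed, are in the scene too. What is shaped like the finished_3 but black is not meant.

How it is judged:
By the outcome, as a careful person would: the job done as asked, in the order asked, and still so for the second after the job is handed in, with the robot touching nothing.
Of finished_1, finished_2, finished_3 only 2 to 3 are there at a start; the rules pass over those that are not, and their reading is None.
Of blank_1, blank_2 only 1 to 2 are there at a start; the rules pass over those that are not, and their reading is None.
At some moment in a run one of blank_1, blank_2 may be knocked a few centimetres aside while the robot is not near it.
It also fails if it takes over 210 s, if anything falls off the work surface, if the arm or the gripper's body presses on something with over 40 N, if the wrist force passes 120 N, or if a joint passes its speed limit or range.

## Working session

There is one attempt and no reset: what is moved stays moved. The work goes in short steps, Python scripts to look and compute and a tool call to move; the robot and the scene stay as the last step left them, time stands still between calls to the robot, and variables do not carry over. Pictures are saved under pics/ and viewed, at most 14 in all, crops included, and the job is handed in when it is done.

Besides the shell and the picture viewer there is one more tool, called after "Emit:" as name([rows], argument=value, ...), one row to a line, values as JSON. servo_tool: Moves the arm, as the interface text tells. Its arguments: {"type":"object","properties":{"moves":{"type":"array"},"force":{"type":"number"}},"required":["moves"]}

```bash
ls; mkdir -p pics
cat > h.py <<'E'
import numpy as np, cv2
from workcell import *
def look(cam, name=None):
    c=calibration(cam); im,d=camera(cam)
    if name: cv2.imwrite(f'pics/{name}.png', im[:,:,::-1])
    return c,im,d
def w(c,p): return np.array(c['R']).T@(np.array(p)-np.array(c['t']))
def cloud(c,d,mask):
    K=np.array(c['camera_matrix']); v,u=np.nonzero(mask&(d>0)); z=d[v,u]
    P=np.c_[(u-K[0,2])/K[0,0]*z,(v-K[1,2])/K[1,1]*z,z]
    return (P-np.array(c['t']))@np.array(c['R'])
E
python3 - <<'E'
from h import *
o=get_obs(); print(o['time'],o['ee_pos'],o['tcp_rot'],o['opening'],grasp_offset)
for cam in ['scene','side']:
    c,im,d=look(cam,cam+'0')
    for n in ['press_jig','nest_1','nest_2','nest_3','clamp_knob','pawl_tab','pawl_hinge','tray_floor','finished_1','blank_1','piston_a','paste_tin','ring_sleeve']:
        try: print(cam,n,[(round(r['score'],2),w(c,r['xyz']).round(3).tolist()) for r in mark_of(n,cam)][:5])
        except Exception as e: print(n,e)
E
```

```text
pics
0.0 [0.1454699  0.53018517 0.23056229] [-1.79923544e+02  4.17371742e-04  1.64657555e+02] 0.08594746461504148 0.0187
scene press_jig [(0.7, [0.546, -0.034, -0.002])]
scene nest_1 [(0.84, [0.462, -0.045, 0.022]), (0.83, [0.635, -0.018, 0.021]), (0.63, [0.547, -0.028, 0.018]), (0.44, [0.769, 0.108, 0.0])]
scene nest_2 [(0.84, [0.462, -0.045, 0.022]), (0.83, [0.635, -0.018, 0.021]), (0.63, [0.547, -0.028, 0.018]), (0.44, [0.769, 0.108, 0.0])]
scene nest_3 [(0.84, [0.462, -0.045, 0.022]), (0.83, [0.635, -0.018, 0.021]), (0.63, [0.547, -0.028, 0.018]), (0.44, [0.769, 0.108, 0.0])]
scene clamp_knob [(0.89, [0.453, 0.004, 0.098]), (0.23, [0.527, 0.09, 0.066])]
scene pawl_tab [(0.65, [0.514, 0.171, 0.099])]
scene pawl_hinge []
scene tray_floor [(0.63, [0.524, -0.304, 0.007])]
scene finished_1 [(0.91, [0.638, 0.256, -0.001]), (0.78, [0.461, -0.039, 0.023]), (0.61, [0.527, -0.305, 0.004])]
scene blank_1 [(0.82, [0.571, 0.388, 0.002])]
scene piston_a [(0.7, [0.777, -0.147, 0.002])]
scene paste_tin [(0.82, [0.769, 0.105, 0.0]), (0.73, [0.631, -0.016, 0.019])]
scene ring_sleeve [(0.67, [0.381
[... 456 characters left out ...]
83, [0.627, -0.014, 0.022]), (0.74, [0.542, -0.032, 0.024]), (0.59, [0.632, -0.014, 0.024]), (0.36, [0.562, 0.388, 0.004])]
side clamp_knob [(0.72, [0.45, 0.007, 0.104])]
side pawl_tab [(0.63, [0.512, 0.172, 0.101])]
side pawl_hinge [(0.73, [0.524, 0.094, 0.065])]
side tray_floor [(0.89, [0.52, -0.304, 0.004])]
side finished_1 [(0.9, [0.63, -0.014, 0.025]), (0.82, [0.456, -0.041, 0.022]), (0.74, [0.634, 0.259, 0.003])]
side blank_1 [(0.57, [0.566, 0.39, 0.005]), (0.37, [0.371, 0.229, 0.001])]
side piston_a [(0.84, [0.772, -0.143, 0.002]), (0.44, [0.512, 0.17, 0.102])]
side paste_tin [(0.6, [0.763, 0.108, -0.002]), (0.17, [0.546, -0.028, -0.001])]
side ring_sleeve [(0.75, [0.37, 0.226, 0.0])]
```

View pics/scene0.png

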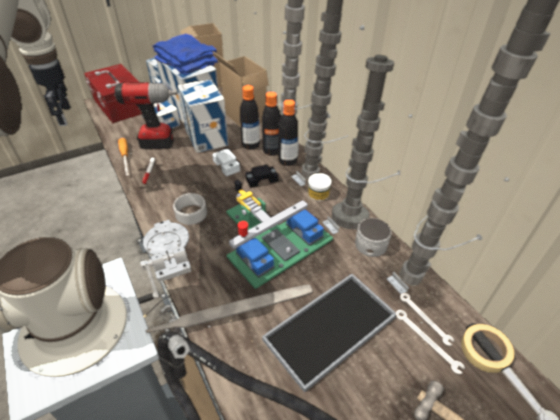

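View pics/side0.png

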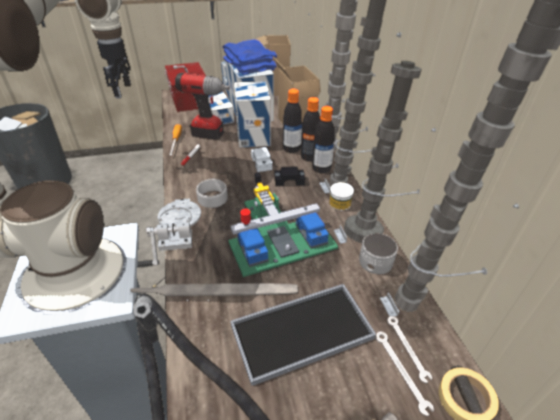

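The scene view shows the jig at about (275,240) px, with blue caps in nests 1 and 3 at (255,255) and (305,226). Nest 2 is empty, the bare blank is at (226,160), the black look-alike at (262,175) and the tray at (330,328). The side view agrees. Next I'll fit the jig, tray and blank poses.

```bash
cat >> h.py <<'E'
def rect(P,lo,hi):
    Q=P[(P[:,2]>lo)&(P[:,2]<hi)]
    if len(Q)<8: return None
    (x,y),(a,b),t=cv2.minAreaRect((Q[:,:2]*1000).astype(np.float32))
    return [round(v) for v in (x,y,a,b)]+[round(t,1),len(Q)]
def to(target,yaw,frm=None,n=None):
    "total tool-frame shift (mm) and z turn from the measured pose to a tool-down target"
    o=get_obs(); p=np.array(o['ee_pos']); y0=o['tcp_rot'][2]
    d=np.array(target)-p; a=np.radians(y0); tx=np.array([np.cos(a),np.sin(a)]); ty=np.array([np.sin(a),-np.cos(a)])
    print('pos',p.round(4),'rot',np.round(o['tcp_rot'],2),'| shift mm x %.1f y %.1f z %.1f turn z %.1f'%(1e3*d[:2]@tx,1e3*d[:2]@ty,-1e3*d[2],-((yaw-y0+90)%180-90)))
E
python3 - <<'E'
from h import *
S={}
for cam in ['scene','side']:
    c,im,d=look(cam)
    for n in ['tray','finished_1','blank_1','press_jig']:
        for r in cut_out(n,cam)[:4]:
            P=cloud(c,d,r['mask']); print(cam,n,round(r['score'],2),np.median(P,0).round(3),'all',rect(P,-.02,.2),'top',rect(P,.036,.056),'jigtop',rect(P,.056,.075))
from scipy.optimize import least_squares
# model jig pts -> measured
M=[((-.088,0),(.4575,-.0425)),((.088,0),(.632,-.016)),((0,0),(.545,-.030))]
H=[((0,None),(.513,.1715)),((0,None),(.524,.093))]
def f(v):
    R=np.array([[np.cos(v[2]),-np.sin(v[2])],[np.sin(v[2]),np.cos(v[2])]]); e=[]
    for a,b in M: e+=list(R.T@(np.array(b)-v[:2])-np.array(a))
    for a,b in H: e.append((R.T@(np.array(b)-v[:2]))[0])
    return e
s=least_squares(f,[.545,-.03,.15]); v=s.x; print('jig',v[:2],np.degrees(v[2]),np.round(s.fun*1e3,1))
R=np.array([[np.cos(v[2]),-np.sin(v[2])],[np.sin(v[2]),np.cos(v[2])]])
for n,p in dict(knob=(.4515,.0055),tab=(.513,.1715),hinge=(.524,.093)).items(): print(n,(R.T@(np.array(p)-v[:2])).round(4))
E
```

```text
scene tray 0.7 [ 0.514 -0.308  0.008] all [527, -300, 292, 160, 8.1, 7521] top None jigtop None
scene finished_1 0.93 [0.635 0.241 0.032] all [644, 272, 92, 100, 81.8, 492] top [641, 254, 50, 61, 82.7, 202] jigtop None
scene finished_1 0.71 [ 0.628 -0.038  0.054] all [634, -18, 55, 104, 9.0, 682] top [634, -19, 55, 103, 9.0, 260] jigtop [633, -15, 53, 68, 7.8, 321]
scene finished_1 0.68 [ 0.458 -0.067  0.057] all [460, -45, 51, 99, 9.4, 728] top [461, -46, 50, 97, 8.8, 264] jigtop [460, -46, 50, 59, 7.2, 374]
scene blank_1 0.69 [0.565 0.36  0.033] all [572, 383, 52, 101, 2.2, 408] top [570, 386, 49, 64, 2.3, 185] jigtop None
scene press_jig 0.62 [ 0.526 -0.005  0.02 ] all [547, 76, 305, 354, 8.4, 4578] top [546, 17, 161, 172, 56.6, 126] jigtop [532, 21, 193, 209, 52.1, 1110]
side tray 0.69 [ 0.513 -0.309  0.008] all [527, -302, 301, 152, 8.2, 8267] top None jigtop None
side tray 0.52 [ 0.522 -0.006  0.019] all [520, 111, 273, 427, 8.7, 4204] top [491, 53, 136, 104, 7.8, 102] jigtop [525, 83, 255, 161, 9.1, 1037]
side finished_1 0.82 [ 0.456 -0.069  0.057] all [462, -44, 65, 98, 8.3, 
[... 223 characters left out ...]
2 0.017 0.068] all [547, 56, 286, 210, 46.9, 1188] top [535, 59, 245, 103, 9.0, 30] jigtop [528, 64, 258, 131, 8.9, 960]
side finished_1 0.56 [ 0.625 -0.04   0.052] all [635, 4, 71, 143, 8.6, 701] top [629, -17, 53, 101, 9.6, 251] jigtop [630, -14, 54, 65, 4.9, 315]
side blank_1 0.81 [0.56  0.359 0.032] all [559, 332, 319, 58, 84.8, 364] top [564, 384, 48, 62, 0.0, 156] jigtop None
side press_jig 0.61 [ 0.523 -0.005  0.019] all [523, 115, 280, 435, 8.7, 4510] top [506, 10, 186, 171, 18.9, 120] jigtop [543, 28, 207, 207, 58.8, 1085]
jig [ 0.54453384 -0.02954734] 8.981759150341114 [ 0.   0.8  0.5 -0.3  0.4 -0.5  0.2 -1.1]
knob [-0.0864  0.0491]
tab [2.000e-04 2.035e-01]
hinge [-0.0011  0.1243]
```

Emit:
servo_tool([
  [[0,0,8.22],[0,0,0],100],
  [[0,0,8.22],[0,0,0],100],
  [[0,0,8.22],[0,0,0],100],
  [[0,0,8.22],[0,0,0],100],
  [[0,0,8.22],[0,0,0],100],
  [[0,0,8.22],[0,0,0],100],
  [[0,0,8.22],[0,0,0],100],
  [[0,0,8.22],[0,0,0],100],
  [[0,0,0],[0,0,0],100],
], force=40)

```text
time: 2.8
ee_pos: [0.1455, 0.5304, 0.2313]
tcp_rot: [180.0, -0.0, 98.8]
wrist_force: [0.0, 0.4, 0.2]
opening: 0.0851
grasp_force: 0.0
```

```bash
python3 -c "
from h import *
to((.5137,.170,.20),98.9)"
```

```text
pos [0.1455 0.5304 0.2313] rot [180.    -0.    98.78] | shift mm x -412.4 y 308.9 z 31.3 turn z -0.1
```

Emit:
servo_tool([
  [[0,0,0],[-0.0344,0.0257,0.0],70],
  [[0,0,0],[-0.0344,0.0257,0.0],70],
  [[0,0,0],[-0.0344,0.0257,0.0],70],
  [[0,0,0],[-0.0344,0.0257,0.0],70],
  [[0,0,0],[-0.0344,0.0257,0.0],70],
  [[0,0,0],[-0.0344,0.0257,0.0],70],
  [[0,0,0],[-0.0344,0.0257,0.0],70],
  [[0,0,0],[-0.0344,0.0257,0.0],70],
  [[0,0,0],[-0.0344,0.0257,0.0],70],
  [[0,0,0],[-0.0344,0.0257,0.0],70],
  [[0,0,0],[-0.0344,0.0257,0.0],70],
  [[0,0,0],[-0.034,0.026,0.015],70],
])

```text
time: 4.0
ee_pos: [0.516, 0.1694, 0.218]
tcp_rot: [179.8, -0.0, 99.2]
wrist_force: [0.7, 1.0, 1.0]
opening: 0.0597
grasp_force: 0.0
```

Emit:
servo_tool([
  [[0,0,0],[0,0,0.015],70],
  [[0,0,0],[0,0,0],70],
  [[0,0,0],[0,0,0],70],
])

```text
time: 4.3
ee_pos: [0.5139, 0.1708, 0.2015]
tcp_rot: [-180.0, -0.0, 99.0]
wrist_force: [0.9, -0.1, 0.7]
opening: 0.0596
grasp_force: 0.0
```

Run:
```python
from h import *
to((.5137,.170,.08),98.9)
c,im,d=look('wrist','w1')
for n in ['pawl_tab','clamp_knob','pawl_hinge']: print(n,[(round(r['score'],2),w(c,r['xyz']).round(3).tolist()) for r in mark_of(n,'wrist')][:3])
```

```text
pos [0.5139 0.1708 0.2015] rot [-179.97   -0.     99.04] | shift mm x -0.8 y -0.4 z 121.5 turn z 0.1
pawl_tab [(0.9, [0.516, 0.166, 0.098])]
clamp_knob [(0.6, [0.542, -0.026, 0.02])]
pawl_hinge [(0.96, [0.529, 0.091, 0.065])]
```

View pics/w1.png

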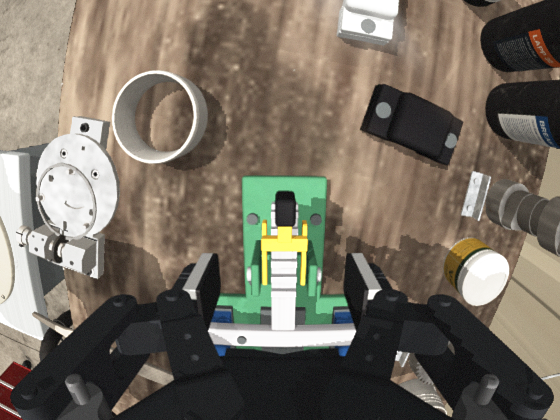

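The wrist view shows the black tab at (285,205), midway between the fingers, so I can go straight down and grip it.

Emit:
servo_tool([
  [[0,0,0],[0,0,0.03],60],
  [[0,0,0],[-0.001,0,0.03],60],
  [[0,0,0],[0,0,0.03],60],
  [[0,0,0],[0,0,0.02],60],
  [[0,0,0],[0,0,0.01],60],
  [[0,0,0],[0,0,0],0],
  [[0,0,0],[0,0,0],0],
  [[0,0,0],[0,0,0],0],
  [[0,0,0],[0,0,0],0],
  [[0,0,0],[0,0,0],0],
  [[0,0,0],[0,0,0],0],
])

```text
time: 5.6
ee_pos: [0.5162, 0.1703, 0.0832]
tcp_rot: [179.8, -0.0, 98.9]
wrist_force: [5.5, 1.0, 0.2]
opening: 0.0151
grasp_force: 45.0
```

Emit:
servo_tool([
  [[0,4,0],[-0.0015,0,-0.0052],0],
  [[0,4,0],[-0.0015,0,-0.0052],0],
  [[0,4,0],[-0.0015,0,-0.0052],0],
  [[0,4,0],[-0.0015,0,-0.0052],0],
  [[0,4,0],[-0.0015,0,-0.0052],0],
  [[0,4,0],[-0.0015,0,-0.0052],0],
  [[0,4,0],[-0.0015,0,-0.0052],0],
  [[0,4,0],[-0.0015,0,-0.0052],0],
  [[0,4,0],[-0.0015,0,-0.0052],0],
  [[0,0,0],[0,0,0],0],
])

```text
time: 6.6
ee_pos: [0.5202, 0.1443, 0.124]
tcp_rot: [179.7, -36.3, 98.9]
wrist_force: [3.3, 5.4, 2.3]
opening: 0.0153
grasp_force: 45.0
```

Emit:
servo_tool([
  [[0,0,0],[0,0,0],70],
  [[0,0,0],[0,0,0],70],
  [[0,0,0],[0,0,0],70],
  [[0,0,0],[0,0,-0.03],70],
  [[0,0,0],[0,0,-0.03],70],
  [[0,0,0],[0,0,-0.02],70],
  [[0,-7.2,0],[0,0,-0.01],70],
  [[0,-7.2,0],[0,0,0],70],
  [[0,-7.2,0],[0,0,0],70],
  [[0,-7.2,0],[0,0,0],70],
  [[0,-7.2,0],[0,0,0],70],
  [[0,0,0],[0,0,0],70],
])

```text
time: 7.8
ee_pos: [0.5262, 0.0944, 0.1956]
tcp_rot: [179.9, 0.2, 99.1]
wrist_force: [1.2, 0.0, -0.6]
opening: 0.0596
grasp_force: 0.0
```

Run:
```python
from h import *
to((.452,.006,.0815),98.9); o=get_obs(); print(o['wrist_force'])
for cam in ['scene','side']:
    c,im,d=look(cam)
    for n in ['pawl_tab','clamp_knob']: print(n,[(round(r['score'],2),w(c,r['xyz']).round(3).tolist()) for r in mark_of(n,cam)][:3])
```

```text
pos [0.5262 0.0944 0.1956] rot [1.7991e+02 1.7000e-01 9.9130e+01] | shift mm x -75.5 y -87.3 z 114.1 turn z 0.2
[ 1.24959054  0.01393445 -0.61504044]
pawl_tab [(0.6, [0.523, 0.134, 0.136])]
clamp_knob [(0.72, [0.455, 0.006, 0.097])]
pawl_tab [(0.53, [0.519, 0.136, 0.14])]
clamp_knob [(0.57, [0.448, 0.005, 0.103])]
```

Emit:
servo_tool([
  [[0,0,0],[-0.0255,-0.0293,0],70],
  [[0,0,0],[-0.0255,-0.0293,0],70],
  [[0,0,0],[-0.0255,-0.0293,0],70],
  [[0,0,0],[0,0,0.03],70],
  [[0,0,0],[0,0,0.03],70],
  [[0,0,0],[0,0,0.03],70],
  [[0,0,0],[0,0,0.022],70],
  [[0,0,0],[0,0,0],70],
  [[0,0,0],[0,0,0],70],
])

```text
time: 9.0
ee_pos: [0.4515, 0.0027, 0.0832]
tcp_rot: [-180.0, -0.0, 98.8]
wrist_force: [-0.5, -0.2, 0.7]
opening: 0.0598
grasp_force: 0.0
```

Run:
```python
from h import *
to((.451,.0045,.0835),98.9); o=get_obs(); print(o['wrist_force'])
c,im,d=look('wrist','w2')
for n in ['clamp_knob','pawl_tab']: print(n,[(round(r['score'],2),w(c,r['xyz']).round(3).tolist()) for r in mark_of(n,'wrist')][:3])
```

```text
pos [0.4515 0.0027 0.0832] rot [-1.7999e+02 -3.0000e-02  9.8840e+01] | shift mm x 1.9 y -0.2 z -0.3 turn z -0.1
[-0.53914917 -0.15200042  0.71730375]
clamp_knob [(0.63, [0.449, 0.007, 0.101])]
pawl_tab [(0.73, [0.523, 0.134, 0.135])]
```

Emit:
servo_tool([
  [[0,0,0],[0.002,0,0],70],
  [[0,0,0],[0,0,0],0],
  [[0,0,0],[0,0,0],0],
  [[0,0,0],[0,0,0],0],
  [[0,0,0],[0,0,0],0],
  [[0,0,0],[0,0,0],0],
  [[0,0,0],[0.005,0,0],0],
  [[0,0,0],[0.01,0,0],0],
  [[0,0,0],[0.01,0,0],0],
  [[0,0,0],[0.01,0,0],0],
  [[0,0,0],[0.01,0,0],0],
  [[0,0,0],[0.005,0,0],0],
])

```text
time: 10.35
ee_pos: [0.4447, 0.0548, 0.0833]
tcp_rot: [179.8, 0.1, 98.9]
wrist_force: [7.4, -2.1, 1.0]
opening: 0.0252
grasp_force: 39.9
```

Emit:
servo_tool([
  [[0,0,0],[0.005,0,0],0],
  [[0,0,0],[0.005,0,0],0],
  [[0,0,0],[0,0,0],0],
  [[0,0,0],[0,0,0],0],
])

```text
time: 10.75
ee_pos: [0.4432, 0.0647, 0.0832]
tcp_rot: [179.8, 0.0, 98.9]
wrist_force: [7.4, 2.7, -0.7]
opening: 0.0248
grasp_force: 39.9
```

Emit:
servo_tool([
  [[0,0,0],[0.002,0,0],0],
  [[0,0,0],[0.001,0,0],0],
  [[0,0,0],[0,0,0],0],
])

```text
time: 11.05
ee_pos: [0.4432, 0.0648, 0.0832]
tcp_rot: [179.8, 0.4, 98.8]
wrist_force: [9.6, -17.0, 0.5]
opening: 0.025
grasp_force: 39.9
```

Emit:
servo_tool([
  [[0,0,0],[-0.003,0,0],70],
  [[0,0,0],[0,0,0],70],
  [[0,0,0],[0,0,0],70],
  [[0,0,0],[0,0,-0.03],100],
  [[0,0,0],[0,0,-0.03],100],
  [[0,0,0],[0,0,-0.03],100],
  [[0,0,0],[-0.03,0,0],100],
  [[0,0,0],[-0.03,0,0],100],
  [[0,0,0],[-0.02,0,0],100],
  [[0,0,0],[0,0,0],100],
])

```text
time: 12.05
ee_pos: [0.4543, -0.0161, 0.1725]
tcp_rot: [-180.0, 0.0, 98.8]
wrist_force: [-0.1, 0.2, -0.2]
opening: 0.0854
grasp_force: 0.0
```

Run:
```python
from h import *
to((.458,-.044,.034),98.9)
c,im,d=look('wrist','w3')
for n in ['clamp_knob','pawl_tab','finished_1']: print(n,[(round(r['score'],2),w(c,r['xyz']).round(3).tolist()) for r in mark_of(n,'wrist')][:4])
```

```text
pos [ 0.4543 -0.0161  0.1725] rot [-179.97    0.     98.77] | shift mm x -28.1 y -0.6 z 138.5 turn z -0.1
clamp_knob [(0.68, [0.444, 0.066, 0.1])]
pawl_tab [(0.89, [0.521, 0.135, 0.139])]
finished_1 [(0.91, [0.634, -0.014, 0.024]), (0.79, [0.46, -0.043, 0.016])]
```

View pics/w3.png

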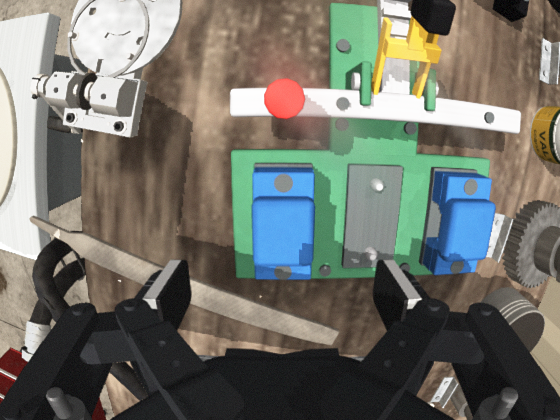

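The wrist view shows the bar fully back with the red knob at (285,98). The cap in nest 1 is at (283,222) and the one in nest 3 at (463,222), and nest 2 is bare. I'll grasp the nest 1 cap.

Emit:
servo_tool([
  [[0,0,0],[-0.028,0.0,0],100],
  [[0,0,0],[0,0,0.04],100],
  [[0,0,0],[0,0,0.04],100],
  [[0,0,0],[0,0,0.03],100],
  [[0,0,0],[0,0,0.02],100],
  [[0,0,0],[0,0,0.0085],100],
  [[0,0,0],[0,0,0],40],
  [[0,0,0],[0,0,0],0],
  [[0,0,0],[0,0,0],0],
  [[0,0,0],[0,0,0],0],
  [[0,0,0],[0,0,0],0],
  [[0,0,0],[0,0,0],0],
], force=50)

```text
time: 13.45
ee_pos: [0.4595, -0.0422, 0.0358]
tcp_rot: [179.9, 0.0, 98.9]
wrist_force: [-2.2, 2.1, 7.7]
opening: 0.0512
grasp_force: 54.4
```

Emit:
servo_tool([
  [[0,0,0],[0,0,-0.008],0],
  [[0,0,0],[0,0,-0.01],0],
  [[0,0,0],[0,0,-0.015],0],
  [[0,0,0],[0,0,-0.025],0],
  [[0,0,0],[0,0,-0.03],0],
  [[0,0,0],[0,0,0],0],
])

```text
time: 14.05
ee_pos: [0.4606, -0.0426, 0.1272]
tcp_rot: [179.6, 0.1, 98.9]
wrist_force: [0.5, -0.2, -3.5]
opening: 0.0514
grasp_force: 53.4
```

Run:
```python
from h import *
to((.466,-.312,.024),98.4); o=get_obs(); print(o['wrist_force'],o['opening'],o['grasp_force'])
```

```text
pos [ 0.4606 -0.0426  0.1272] rot [1.7963e+02 1.0000e-01 9.8890e+01] | shift mm x -267.0 y -36.4 z 103.2 turn z 0.5
[ 0.49749253 -0.17200402 -3.48093649] 0.051380163488661285 53.43392014503479
```

Emit:
servo_tool([
  [[0,0,0],[-0.03,-0.005,0],0],
  [[0,0,0],[-0.04,-0.006,0],0],
  [[0,0,0],[-0.04,-0.006,0],0],
  [[0,0,0],[-0.04,-0.006,0],0],
  [[0,0,0],[-0.04,-0.006,0],0],
  [[0,0,0],[-0.04,-0.004,0],0],
  [[0,0,0],[-0.037,-0.0035,0],0],
  [[0,0,0],[0,0,0.03],0],
  [[0,0,0],[0,0,0.03],0],
  [[0,0,0],[0,0,0.02],0],
  [[0,0,0],[0,0,0],0],
])

```text
time: 15.15
ee_pos: [0.4619, -0.3107, 0.0387]
tcp_rot: [-179.7, -0.2, 98.9]
wrist_force: [0.3, 0.3, -3.7]
opening: 0.0513
grasp_force: 53.2
```

Run:
```python
from h import *
to((.466,-.312,.024),98.4); o=get_obs(); print(o['wrist_force'],o['opening'],o['grasp_force'])
c,im,d=look('wrist','w4')
for n in ['tray_floor']: print(n,[(round(r['score'],2),w(c,r['xyz']).round(3).tolist()) for r in mark_of(n,'wrist')][:4])
```

```text
pos [ 0.4619 -0.3107  0.0387] rot [-179.74   -0.23   98.88] | shift mm x -2.0 y 3.8 z 14.7 turn z 0.5
[ 0.27702651  0.26667069 -3.74304201] 0.051338208053276546 53.230549693107605
tray_floor [(0.81, [0.525, -0.305, 0.008])]
```

View pics/w4.png

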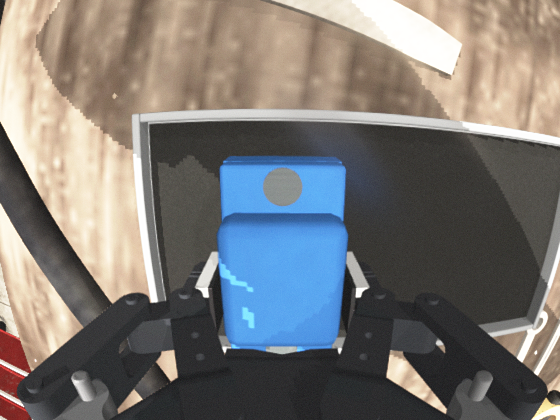

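The wrist view shows the blue cap held at (283,250) over the black mat, clear of the walls, the nearest being at about x=150 px. I'll lower it and release.

Emit:
servo_tool([
  [[0,0,0],[-0.001,0.003,0.008],0],
  [[0,0,0],[0,0,0.004],0],
  [[0,0,0],[0,0,0.003],0],
  [[0,0,0],[0,0,0],0],
])

```text
time: 15.65
ee_pos: [0.4669, -0.3121, 0.0269]
tcp_rot: [-180.0, -0.0, 98.9]
wrist_force: [-0.2, -0.6, -3.5]
opening: 0.0512
grasp_force: 53.4
```

Emit:
servo_tool([
  [[0,0,0],[0,0,0],100],
  [[0,0,0],[0,0,0],100],
  [[0,0,0],[0,0,0],100],
  [[0,0,0],[0,0,0],100],
  [[0,0,0],[0,0,-0.03],100],
  [[0,0,0],[0,0,-0.04],100],
  [[0,0,0],[0,0,-0.04],100],
  [[0,0,0],[0,0,-0.03],100],
  [[0,0,0],[0,0,0],100],
])

```text
time: 16.55
ee_pos: [0.4685, -0.3133, 0.1723]
tcp_rot: [179.7, 0.3, 98.9]
wrist_force: [0.1, -1.1, 0.0]
opening: 0.0853
grasp_force: 0.0
```

Run:
```python
from h import *
to((.6325,-.016,.035),98.9)
```

```text
pos [ 0.4685 -0.3133  0.1723] rot [179.69   0.29  98.89] | shift mm x 268.4 y 208.0 z 137.3 turn z -0.0
```

Emit:
servo_tool([
  [[0,0,0],[0.0335,0.026,0],100],
  [[0,0,0],[0.0335,0.026,0],100],
  [[0,0,0],[0.0335,0.026,0],100],
  [[0,0,0],[0.0335,0.026,0],100],
  [[0,0,0],[0.0335,0.026,0],100],
  [[0,0,0],[0.0335,0.026,0],100],
  [[0,0,0],[0.0335,0.026,0],100],
  [[0,0,0],[0.0335,0.0255,0],100],
  [[0,0,0],[0,0,0.03],100],
  [[0,0,0],[0,0,0.03],100],
  [[0,0,0],[0,0,0],100],
  [[0,0,0],[0,0,0],100],
])

```text
time: 17.75
ee_pos: [0.6301, -0.0155, 0.1071]
tcp_rot: [-179.9, -0.0, 98.9]
wrist_force: [0.2, -0.8, 0.3]
opening: 0.0855
grasp_force: 0.0
```

Run:
```python
from h import *
to((.632,-.0165,.034),98.9)
c,im,d=look('wrist')
for n in ['finished_1','nest_1']: print(n,[(round(r['score'],2),w(c,r['xyz']).round(3).tolist()) for r in mark_of(n,'wrist')][:4])
```

```text
pos [ 0.6301 -0.0155  0.1071] rot [-1.7992e+02 -1.0000e-02  9.8890e+01] | shift mm x -1.3 y 1.7 z 73.1 turn z -0.0
finished_1 [(0.74, [0.629, -0.013, 0.025]), (0.58, [0.468, -0.314, 0.004])]
nest_1 [(0.76, [0.543, -0.024, 0.014]), (0.58, [0.458, -0.042, 0.015])]
```

Emit:
servo_tool([
  [[0,0,0],[0,0.001,0.03],100],
  [[0,0,0],[0,0,0.025],100],
  [[0,0,0],[0,0,0.0175],100],
  [[0,0,0],[0,0,0],40],
  [[0,0,0],[0,0,0],0],
  [[0,0,0],[0,0,0],0],
  [[0,0,0],[0,0,0],0],
  [[0,0,0],[0,0,0],0],
  [[0,0,0],[0,0,0],0],
])

```text
time: 18.8
ee_pos: [0.6329, -0.0154, 0.0371]
tcp_rot: [179.8, 0.0, 98.9]
wrist_force: [1.2, -0.5, 6.0]
opening: 0.0511
grasp_force: 55.0
```

Emit:
servo_tool([
  [[0,0,0],[0,0,-0.008],0],
  [[0,0,0],[0,0,-0.01],0],
  [[0,0,0],[0,0,-0.015],0],
  [[0,0,0],[0,0,-0.025],0],
  [[0,0,0],[0,0,-0.03],0],
  [[0,0,0],[0,0,0],0],
])

```text
time: 19.4
ee_pos: [0.6335, -0.0153, 0.1285]
tcp_rot: [179.6, 0.1, 98.9]
wrist_force: [0.7, 0.2, -3.4]
opening: 0.0509
grasp_force: 54.1
```

Run:
```python
from h import *
to((.5745,-.297,.023),98.9)
```

```text
pos [ 0.6335 -0.0153  0.1285] rot [1.7959e+02 8.0000e-02 9.8900e+01] | shift mm x -269.2 y -101.9 z 105.5 turn z 0.0
```

Emit:
servo_tool([
  [[0,0,0],[-0.03,-0.012,0],0],
  [[0,0,0],[-0.04,-0.015,0],0],
  [[0,0,0],[-0.04,-0.015,0],0],
  [[0,0,0],[-0.04,-0.015,0],0],
  [[0,0,0],[-0.04,-0.015,0],0],
  [[0,0,0],[-0.04,-0.015,0],0],
  [[0,0,0],[-0.039,-0.015,0],0],
  [[0,0,0],[0,0,0.03],0],
  [[0,0,0],[0,0,0.03],0],
  [[0,0,0],[0,0,0.03],0],
  [[0,0,0],[0,0,0.006],0],
  [[0,0,0],[0,0,0],0],
])

```text
time: 20.6
ee_pos: [0.5714, -0.2964, 0.0257]
tcp_rot: [-179.9, -0.1, 98.9]
wrist_force: [0.2, -0.2, -3.3]
opening: 0.0512
grasp_force: 54.5
```

Emit:
servo_tool([
  [[0,0,0],[0,0,0.005],0],
  [[0,0,0],[0,0,0.003],0],
  [[0,0,0],[0,0,0],0],
])

```text
time: 20.9
ee_pos: [0.5729, -0.297, 0.0237]
tcp_rot: [179.8, 0.1, 98.9]
wrist_force: [-11.3, 6.4, 26.3]
opening: 0.0513
grasp_force: 58.4
```

Emit:
servo_tool([
  [[0,0,0],[0,0,-0.006],0],
  [[0,0,0],[0,0,0],100],
  [[0,0,0],[0,0,0],100],
  [[0,0,0],[0,0,0],100],
  [[0,0,0],[0,0,0],100],
  [[0,0,0],[0,0,-0.03],100],
  [[0,0,0],[0,0,-0.04],100],
  [[0,0,0],[0,0,-0.05],100],
  [[0,0,0],[0,0,-0.05],100],
  [[0,0,0],[0,0,0],100],
])

```text
time: 21.9
ee_pos: [0.5743, -0.2978, 0.2028]
tcp_rot: [179.5, 0.4, 98.9]
wrist_force: [0.2, -1.0, 0.6]
opening: 0.0855
grasp_force: 0.0
```

Run:
```python
from h import *
for cam in ['scene','side']:
    c,im,d=look(cam,cam+'5')
    for n in ['finished_1','blank_1']:
        for r in cut_out(n,cam)[:4]:
            P=cloud(c,d,r['mask']); print(cam,n,round(r['score'],2),np.median(P,0).round(3),'all',rect(P,-.02,.2),'top',rect(P,.036,.056),'jigtop',rect(P,.056,.075))
        print(n,[(round(r['score'],2),w(c,r['xyz']).round(3).tolist()) for r in mark_of(n,cam)][:4])
to((.568,.386,.20),91)
```

```text
scene finished_1 0.89 [ 0.464 -0.325  0.042] all [478, -312, 73, 101, 6.8, 1231] top [469, -313, 53, 100, 7.6, 922] jigtop [465, -317, 43, 51, 13.5, 40]
scene finished_1 0.79 [ 0.569 -0.309  0.04 ] all [588, -294, 81, 108, 8.6, 1150] top [574, -299, 54, 100, 7.9, 812] jigtop [573, -299, 39, 48, 9.7, 42]
scene finished_1 0.77 [0.637 0.24  0.033] all [623, 211, 238, 105, 66.5, 509] top [641, 255, 55, 59, 81.6, 217] jigtop None
scene finished_1 0.52 [ 0.774 -0.188  0.025] all [765, -179, 20, 67, 69.1, 167] top [768, -183, 13, 59, 74.3, 30] jigtop [784, -187, 26, 7, 15.9, 27]
finished_1 [(0.89, [0.577, -0.3, 0.005]), (0.8, [0.637, 0.257, 0.001]), (0.56, [0.468, -0.308, 0.005])]
scene blank_1 0.88 [0.543 0.404 0.032] all [549, 428, 53, 102, 2.6, 395] top [549, 418, 50, 76, 4.9, 175] jigtop None
blank_1 [(0.63, [0.552, 0.434, -0.0])]
side finished_1 0.95 [0.634 0.241 0.031] all [643, 281, 107, 106, 81.4, 472] top [636, 254, 51, 60, 80.9, 188] jigtop None
side finished_1 0.94 [ 0.462 -0.331  0.046] all [464, -313, 52, 100, 7.9, 1191] top [464, -312, 52, 99, 8.7, 928] jigtop [460, -313, 35, 39, 61.0, 14]
side finished_1 0.9 [ 0.566 -0.314  0.041] all [577, -286, 70, 122, 8.0, 1197] top [569, -298, 52, 100, 9.7, 881] jigtop None
side finished_1 0.17 [0.541 0.403 0.032] all [543, 444, 53, 131, 2.6, 348] top [544, 430, 52, 62, 2.9, 152] jigtop None
finished_1 [(0.94, [0.464, -0.311, 0.007]), (0.94, [0.574, -0.296, 0.009]), (0.55, [0.634, 0.261, -0.001])]
side blank_1 0.86 [0.542 0.404 0.032] all [550, 444, 68, 131, 1.6, 368] top [544, 430, 52, 62, 2.9, 153] jigtop None
blank_1 [(0.63, [0.545, 0.435, 0.005])]
pos [ 0.5721 -0.2967  0.1938] rot [-1.7994e+02 -5.0000e-02  9.8900e+01] | shift mm x 675.1 y 101.5 z -6.2 turn z 7.9
```

View pics/side5.png

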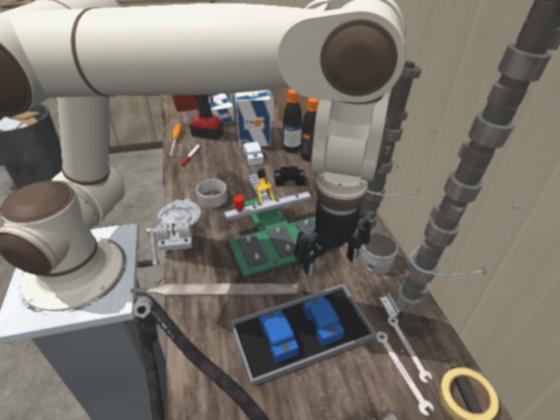

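The side view shows both blue caps upright in the tray at (278,338) and (322,318) and the jig empty. The blank has been knocked to about (253,152) px, or (0.547, 0.432), close to the carton. I'll check the clearance there.

Run:
```python
from h import *
c,im,d=look('scene')
P=cloud(c,d,np.ones_like(d,bool))
cv2.imwrite('pics/crop6.png',cv2.resize(im[90:230,130:330,::-1],None,fx=4,fy=4,interpolation=cv2.INTER_CUBIC))
m=(abs(P[:,0]-.55)<.2)&(abs(P[:,1]-.45)<.2)&(P[:,2]>.06)&(P[:,2]<.4)
Q=P[m]; H,xe,ye=np.histogram2d(Q[:,0],Q[:,1],bins=[np.arange(.35,.76,.03),np.arange(.25,.66,.03)])
print('x rows',xe.round(2),'y cols',ye.round(2)); print(H.astype(int))
```

```text
x rows [0.35 0.38 0.41 0.44 0.47 0.5  0.53 0.56 0.59 0.62 0.65 0.68 0.71 0.74] y cols [0.25 0.28 0.31 0.34 0.37 0.4  0.43 0.46 0.49 0.52 0.55 0.58 0.61 0.64]
[[ 0  0  0  0  0  0  0  0  0  0  0  0  0]
 [ 0  0  0  0  0  0  0  0  0  0  0  0  0]
 [ 0  0  0  0  0  0  0  0  0  0  0  0  0]
 [ 0  0  0  0  0  0  0  0  0  0  0  0  0]
 [ 0  0  0  0  0  0  0  0  0  0  0  0  0]
 [ 0  0  0  0  0  0  0  0  0  0  0  0  0]
 [ 0  0  0  0  0  0  0  0  0  0  0  0  0]
 [ 0  0  0  0  0  0  0  0  0  0  0  0  0]
 [ 0  0  0  0  0  0  0  0  0  0  0  0  0]
 [ 0  0  0  0  0  0  0  0  0  0  0  0  0]
 [ 0  0  0  0  0  0  1  0  0  0  0  0  0]
 [ 0  0  0  0  0  7  0  0  0  0  0  0  0]
 [ 0 40 11 57 34  2  0  0  0  0  0  0  0]]
```

View pics/crop6.png

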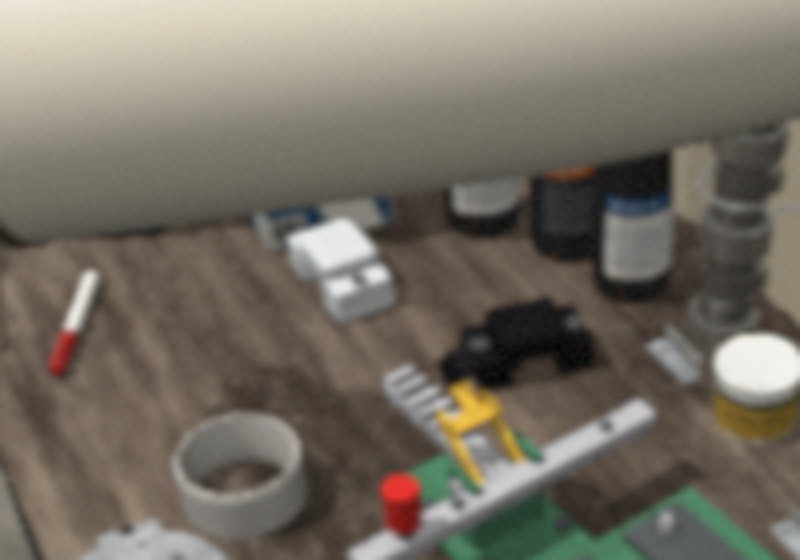

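The crop shows the blank at (340,270) crop px. The space beyond it is hidden by the arm, so I'll approach and look with the wrist camera.

Emit:
servo_tool([
  [[0,0,0],[0.03,0.003,-0.02],100],
  [[0,0,0],[0.048,0.005,0],100],
  [[0,0,0],[0.048,0.005,0],100],
  [[0,0,0],[0.048,0.005,0],100],
  [[0,0,0],[0.048,0.005,0],100],
  [[0,0,0],[0.048,0.005,0],100],
  [[0,0,0],[0.048,0.005,0],100],
  [[0,0,0],[0.048,0.005,0],100],
  [[0,0,0],[0.048,0.005,0],100],
  [[0,0,0],[0.048,0.005,0],100],
  [[0,0,0],[0.048,0.005,0],100],
  [[0,0,0],[0.048,0.005,0],100],
])

```text
time: 23.65
ee_pos: [0.5429, 0.2654, 0.2148]
tcp_rot: [180.0, -0.0, 98.9]
wrist_force: [1.0, -0.3, 0.2]
opening: 0.0855
grasp_force: 0.0
```

Emit:
servo_tool([
  [[0,0,0],[0.045,0.005,0],100],
  [[0,0,0],[0.02,0.002,0],100],
  [[0,0,3],[0,0,0],100],
  [[0,0,3],[0,0,0],100],
  [[0,0,0],[0,0,0],100],
])

```text
time: 24.15
ee_pos: [0.5403, 0.3286, 0.2145]
tcp_rot: [-180.0, 0.0, 92.9]
wrist_force: [1.3, -0.2, -0.3]
opening: 0.0857
grasp_force: 0.0
```

Run:
```python
from h import *
c,im,d=look('wrist','w7')
for n in ['blank_1']: print(n,[(round(r['score'],2),w(c,r['xyz']).round(3).tolist()) for r in mark_of(n,'wrist')][:4])
for cam in ['scene','side']:
    c,im,d=look(cam)
    for r in cut_out('blank_1',cam)[:2]:
        P=cloud(c,d,r['mask']); print(cam,round(r['score'],2),'all',rect(P,-.02,.2),'top',rect(P,.036,.056))
    print([(round(r['score'],2),w(c,r['xyz']).round(3).tolist()) for r in mark_of('blank_1',cam)][:2])
    P=cloud(c,d,np.ones_like(d,bool))
    m=(abs(P[:,0]-.55)<.16)&(abs(P[:,1]-.5)<.15)&(P[:,2]>.055)&(P[:,2]<.17); Q=P[m]
    H,xe,ye=np.histogram2d(Q[:,0],Q[:,1],bins=[np.arange(.44,.69,.03),np.arange(.37,.66,.03)]); print(ye.round(2));print(np.c_[(xe[:-1]*100).round(),H].astype(int))
to((.547,.431,.20),93)
```

```text
blank_1 [(0.93, [0.55, 0.429, -0.002])]
scene 0.61 all [534, 99, 287, 403, 8.7, 5990] top [536, 68, 164, 213, 55.1, 58]
scene 0.57 all [560, 439, 126, 78, 89.9, 439] top [550, 428, 53, 59, 4.7, 180]
[(0.94, [0.552, 0.435, 0.001]), (0.52, [0.526, -0.307, 0.003])]
[0.37 0.4  0.43 0.46 0.49 0.52 0.55 0.58 0.61 0.64]
[[ 44   0   0   0   0   0   0   0  12  21]
 [ 47   0   0   0   0   0   0   0   0   0]
 [ 50   0   0   0   0 186  44  42  44  38]
 [ 53   0   0   0   0 162   0   0   0   0]
 [ 56   0   0   0   0 211   0   0   0   0]
 [ 59   0   0   0   0 247   0   0   0   0]
 [ 62   0   0   0   3  70   0   0   0   0]
 [ 65   0   9 166  23   0   0   0   0   0]]
side 0.72 all [549, 442, 130, 67, 87.4, 365] top [543, 429, 53, 63, 5.6, 152]
[(0.63, [0.542, 0.439, 0.002])]
[0.37 0.4  0.43 0.46 0.49 0.52 0.55 0.58 0.61 0.64]
[[ 44   0   0   0   0   0   0   0   5  13]
 [ 47   0   0   0   0   0   0   0   0   0]
 [ 50   0   0   0   0 167   3   1   2   2]
 [ 53   0   0   0   0 240   0   0   0   0]
 [ 56   0   0   0   0 239   0   0   0   0]
 [ 59   0   0   0   1 216   0   0   0   0]
 [ 62   0   0   0   0  21   0   0   0   0]
 [ 65   0  20 180  13   0   0   0   0   0]]
pos [0.5403 0.3286 0.2148] rot [179.99  -0.    92.9 ] | shift mm x 102.0 y 11.9 z 14.8 turn z -0.1
```

View pics/w7.png

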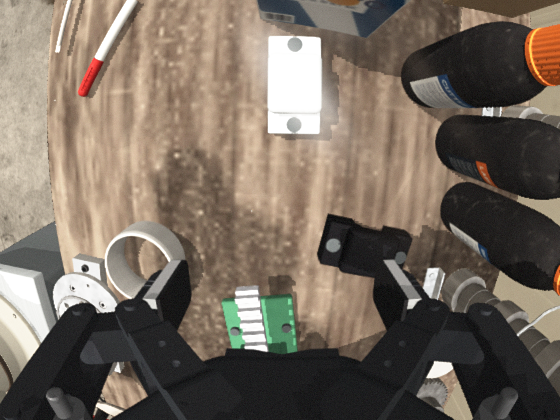

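Run:
```python
from h import *
c=calibration('wrist'); o=get_obs(); print('cam',-np.array(c['R']).T@np.array(c['t'])-o['ee_pos'], 'axis',np.array(c['R'])[2], o['q'])
for cam in ['scene','side']:
    c,im,d=look(cam); P=cloud(c,d,np.ones_like(d,bool))
    for z0,z1 in ((.055,.12),(.12,.2),(.2,.3)):
        m=(P[:,0]>.5)&(P[:,0]<.6)&(abs(P[:,1]-.52)<.06)&(P[:,2]>z0)&(P[:,2]<z1); Q=P[m]
        print(cam,z0,len(Q),np.percentile(Q[:,1],[2,10,50,90]).round(3) if len(Q) else '')
```

```text
cam [-0.00424621  0.06950274  0.14124399] axis [ 0.01309988 -0.27567491 -0.96116166] [3.13022434e+01 1.64023907e+01 2.13923312e+01 9.49819537e+01
 6.61275025e-04 1.18398339e+02]
scene 0.055 462 [0.495 0.497 0.503 0.519]
scene 0.12 432 [0.495 0.498 0.506 0.56 ]
scene 0.2 0 
side 0.055 424 [0.496 0.498 0.503 0.509]
side 0.12 515 [0.495 0.498 0.503 0.517]
side 0.2 0
```

The carton face is at y≈0.497, and the wrist camera sits 70 mm ahead of the tool at z≈0.14. At this yaw it would hit the carton, so I'll turn the gripper half round first.

Emit:
servo_tool([
  [[0,0,-8.57],[0,0,0],100],
  [[0,0,-8.57],[0,0,0],100],
  [[0,0,-8.57],[0,0,0],100],
  [[0,0,-8.57],[0,0,0],100],
  [[0,0,-8.57],[0,0,0],100],
  [[0,0,-8.57],[0,0,0],100],
  [[0,0,-8.57],[0,0,0],100],
  [[0,0,-8.57],[0,0,0],100],
  [[0,0,-8.57],[0,0,0],100],
  [[0,0,-8.57],[0,0,0],100],
  [[0,0,-8.57],[0,0,0],100],
])

```text
time: 25.75
ee_pos: [0.5403, 0.3288, 0.2147]
tcp_rot: [180.0, 0.0, -172.5]
wrist_force: [-1.3, 0.2, -0.7]
opening: 0.0851
grasp_force: 0.0
```

Emit:
servo_tool([
  [[0,0,-8.57],[0,0,0],100],
  [[0,0,-8.57],[0,0,0],100],
  [[0,0,-8.57],[0,0,0],100],
  [[0,0,-8.57],[0,0,0],100],
  [[0,0,-8.57],[0,0,0],100],
  [[0,0,-8.57],[0,0,0],100],
  [[0,0,-8.57],[0,0,0],100],
  [[0,0,-8.57],[0,0,0],100],
  [[0,0,-8.57],[0,0,0],100],
  [[0,0,-8.57],[0,0,0],100],
  [[0,0,0],[0,0,0],100],
])

```text
time: 26.85
ee_pos: [0.5403, 0.3287, 0.2147]
tcp_rot: [180.0, -0.0, -87.0]
wrist_force: [0.1, 0.5, 0.4]
opening: 0.0856
grasp_force: 0.0
```

```bash
python3 -c "
from h import *
to((.5475,.430,.016),-87)"
```

```text
pos [0.5403 0.3287 0.2147] rot [180.  -0. -87.] | shift mm x -100.8 y -12.5 z 198.7 turn z 0.0
```

Emit:
servo_tool([
  [[0,0,0],[-0.03,-0.004,0],100],
  [[0,0,0],[-0.04,-0.005,0],100],
  [[0,0,0],[-0.032,-0.0035,0],100],
  [[0,0,0],[0,0,0.04],100],
  [[0,0,0],[0,0,0.04],100],
  [[0,0,0],[0,0,0.03],100],
  [[0,0,0],[0,0,0],100],
  [[0,0,0],[0,0,0],100],
])

```text
time: 27.65
ee_pos: [0.5476, 0.4311, 0.1054]
tcp_rot: [180.0, -0.0, -87.3]
wrist_force: [0.0, 0.3, 0.3]
opening: 0.0851
grasp_force: 0.0
```

Run:
```python
from h import *
o=get_obs()
c,im,d=look('wrist','w8')
print([(round(r['score'],2),w(c,r['xyz']).round(4).tolist()) for r in mark_of('blank_1','wrist')][:4])
to((.5475,.431,.016),-87)
```

```text
[(0.68, [0.5485, 0.429, -0.0036])]
pos [0.5485 0.4318 0.1075] rot [-1.7984e+02  1.2000e-01 -8.7230e+01] | shift mm x 0.7 y 1.0 z 91.5 turn z -0.2
```

View pics/w8.png

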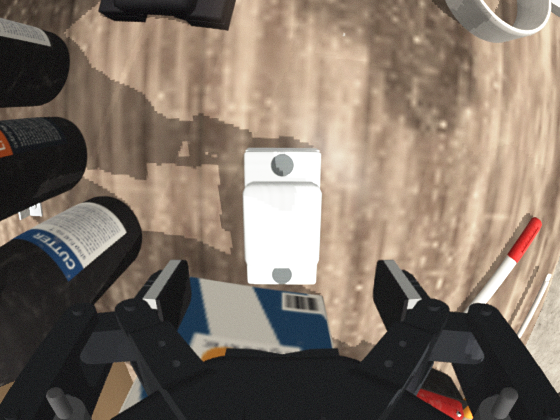

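The wrist view shows the blank at (283,218), square to the fingers. The carton lies behind at y>280 px and the bottles are clear to the left. I'll go down and watch the force.

Emit:
servo_tool([
  [[0,0,0],[0,0,0.03],100],
  [[0,0,0],[0,0,0.03],100],
  [[0,0,0],[0,0,0.02],100],
  [[0,0,0],[0,0,0.008],100],
  [[0,0,0],[0,0,0],100],
])

```text
time: 28.25
ee_pos: [0.5479, 0.4314, 0.0174]
tcp_rot: [-180.0, 0.0, -87.2]
wrist_force: [0.0, -1.1, -0.1]
opening: 0.085
grasp_force: 0.0
```

Emit:
servo_tool([
  [[0,0,0],[0,0,0],40],
  [[0,0,0],[0,0,0],0],
  [[0,0,0],[0,0,0],0],
  [[0,0,0],[0,0,0],0],
  [[0,0,0],[0,0,0],0],
  [[0,0,0],[0,0,0],0],
])

```text
time: 28.85
ee_pos: [0.5484, 0.4318, 0.0188]
tcp_rot: [-179.9, 0.1, -87.1]
wrist_force: [0.0, -1.5, 7.2]
opening: 0.0513
grasp_force: 54.5
```

Emit:
servo_tool([
  [[0,0,0],[0,0,-0.01],0],
  [[0,0,0],[0,0,-0.03],0],
  [[0,0,0],[0,0,-0.04],0],
  [[0,0,0],[0,0,-0.04],0],
  [[0,0,0],[0,0,-0.04],0],
  [[0,0,0],[0,0,-0.04],0],
  [[0,0,0],[0,0,0],0],
])

```text
time: 29.55
ee_pos: [0.5487, 0.4321, 0.2242]
tcp_rot: [-179.6, 0.3, -87.1]
wrist_force: [0.1, 0.1, -2.0]
opening: 0.0512
grasp_force: 53.5
```

Emit:
servo_tool([
  [[0,0,0],[0.02,0.0012,0],0],
  [[0,0,0],[0.04,0.0024,0],0],
  [[0,0,0],[0.042,0.0024,0],0],
  [[0,0,0],[0.042,0.0024,0],0],
  [[0,0,0],[0.042,0.0024,0],0],
  [[0,0,0],[0.042,0.0024,0],0],
  [[0,0,0],[0.042,0.0024,0],0],
  [[0,0,0],[0.042,0.0024,0],0],
  [[0,0,0],[0.042,0.0024,0],0],
  [[0,0,0],[0.042,0.0024,0],0],
  [[0,0,0],[0.04,0.0024,0],0],
  [[0,0,0],[0.025,0.001,0],0],
])

```text
time: 30.75
ee_pos: [0.5438, -0.033, 0.2163]
tcp_rot: [180.0, -0.0, -87.2]
wrist_force: [0.7, -0.6, -3.0]
opening: 0.051
grasp_force: 53.3
```

Emit:
servo_tool([
  [[0,0,-3],[0,0,0.03],0],
  [[0,0,-3],[0,0,0.03],0],
  [[0,0,0],[0,0,0.03],0],
  [[0,0,0],[0,0,0.03],0],
  [[0,0,0],[0,0,0],0],
  [[0,0,0],[0,0,0],0],
])

```text
time: 31.35
ee_pos: [0.5441, -0.0304, 0.097]
tcp_rot: [179.9, 0.0, -81.1]
wrist_force: [0.7, -0.6, -2.4]
opening: 0.0515
grasp_force: 53.6
```

```bash
cat >> h.py <<'E'
def wcloud(c,d):
    K=np.array(c['camera_matrix'],float); v,u=np.nonzero(d>0)
    p=cv2.fisheye.undistortPoints(np.c_[u,v].astype(float)[None],K,np.zeros(4))[0]
    z=d[v,u]; P=np.c_[p*z[:,None],z]
    return (P-np.array(c['t']))@np.array(c['R']),u,v
def tool(P,o):
    a=np.radians(o['tcp_rot'][2]); D=P-np.array(o['ee_pos'])
    return np.c_[D[:,:2]@[np.cos(a),np.sin(a)],D[:,:2]@[np.sin(a),-np.cos(a)],D[:,2]]
E
python3 - <<'E'
from h import *
o=get_obs(); c,im,d=look('wrist','w9')
P,u,v=wcloud(c,d); T=tool(P,o)
print('hump', end=' ');
for nm,lo,hi in (('hump',.020,.034),('boss',.004,.0175)):
    m=(abs(T[:,1])<.02)&(T[:,2]>lo)&(T[:,2]<hi)&(T[:,0]>0)&(T[:,0]<.07); Q=T[m]
    print(nm,len(Q),np.percentile(Q[:,0],[1,5,50,95,99]).round(4),np.median(Q[:,2]).round(4))
for n in ['nest_1','blank_1','press_jig']: print(n,[(round(r['score'],2),w(c,r['xyz']).round(4).tolist()) for r in mark_of(n,'wrist')][:4])
to((.546,-.0295,.0388),-81.1)
E
```

```text
hump hump 7032 [0.0003 0.0017 0.0164 0.0279 0.0287] 0.0258
boss 5171 [0.0285 0.0287 0.0384 0.0484 0.0489] 0.0101
nest_1 [(0.95, [0.6345, -0.0173, 0.0183]), (0.83, [0.4576, -0.0407, 0.0182]), (0.45, [0.5443, -0.0297, 0.0753])]
blank_1 [(0.85, [0.5427, -0.0328, 0.0756])]
press_jig [(0.72, [0.6332, -0.0169, 0.0153])]
pos [ 0.5454 -0.0305  0.0986] rot [-1.7985e+02 -3.0000e-02 -8.1130e+01] | shift mm x -0.9 y -0.7 z 59.8 turn z -0.0
```

View pics/w9.png

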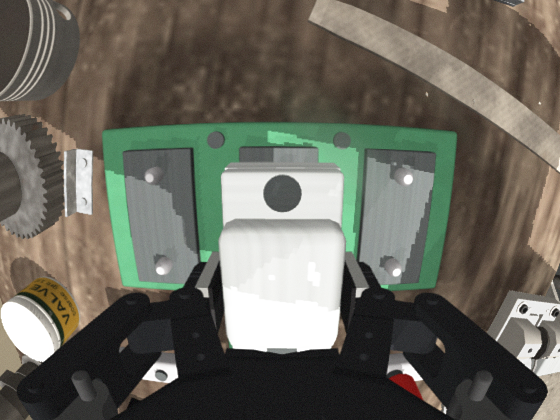

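The held blank is centred within about 1 mm, spanning px (222–345, 165–350). The pegs of nests 1 and 3 show at (407,177), (396,270), (152,175) and (165,266), so I'll fit the jig to those.

Run:
```python
from h import *
from scipy.optimize import least_squares
res=[]
for k in range(2):
    o=get_obs(); c,im,d=look('wrist'); P,u,v=wcloud(c,d)
    J0=np.array([.545,-.030]); a=np.radians(8.9); R=np.array([[np.cos(a),-np.sin(a)],[np.sin(a),np.cos(a)]])
    Q=(P[:,:2]-J0)@R
    M=[];W=[]
    for x in (-.088,.088):
        for y in (-.035,.035):
            m=(abs(Q[:,0]-x)<.014)&(abs(Q[:,1]-y)<.014)&(P[:,2]>.0285)&(P[:,2]<.040)
            if m.sum()>10: ctr=P[m,:2]; b=(ctr.min(0)+ctr.max(0))/2; M.append((x,y)); W.append(ctr.mean(0)); print((x,y),m.sum(),ctr.mean(0).round(4),b.round(4),np.ptp(Q[m],0).round(4),P[m,2].max().round(4))
    M=np.array(M);W=np.array(W)
    f=lambda p:(M@np.array([[np.cos(p[2]),np.sin(p[2])],[-np.sin(p[2]),np.cos(p[2])]])+p[:2]-W).ravel()
    s=least_squares(f,[.545,-.03,.155]); print('jig',s.x[:2].round(4),np.degrees(s.x[2]).round(2),(s.fun*1e3).round(1))
    T=tool(P,o); m=(abs(T[:,1])<.02)&(T[:,2]>.004)&(T[:,2]<.0175)&(T[:,0]>0)&(T[:,0]<.07); e=np.percentile(T[m,0],99)
    m=(T[:,2]>.020)&(T[:,2]<.034)&(T[:,0]>.005)&(T[:,0]<.025)&(abs(T[:,1])<.035); print('cap end',e.round(4),'hump y',np.percentile(T[m,1],[1,99]).round(4))
    to((*s.x[:2],.0388),np.degrees(s.x[2])-90)
```

```text
(-0.088, -0.035) 137 [ 0.4644 -0.0759] [ 0.4635 -0.0758] [0.01   0.0099] 0.033
(-0.088, 0.035) 111 [ 0.4542 -0.0074] [ 0.4536 -0.0066] [0.0091 0.0102] 0.033
(0.088, -0.035) 134 [ 0.6364 -0.0501] [ 0.6366 -0.0499] [0.0092 0.0093] 0.033
(0.088, 0.035) 106 [0.6264 0.0182] [0.6273 0.0187] [0.0103 0.0103] 0.0334
jig [ 0.5453 -0.0288] 8.48 [-0.9 -0.5 -1.1  0.2  1.1 -0.3  0.8  0.6]
cap end 0.0489 hump y [-0.0309  0.0313]
pos [ 0.5453 -0.0305  0.0983] rot [-1.7987e+02 -3.0000e-02 -8.1130e+01] | shift mm x -1.7 y -0.3 z 59.5 turn z 0.4
(-0.088, -0.035) 149 [ 0.4645 -0.0758] [ 0.464  -0.0758] [0.0096 0.0099] 0.0334
(-0.088, 0.035) 108 [ 0.4541 -0.0075] [ 0.4536 -0.007 ] [0.0094 0.0081] 0.0327
(0.088, -0.035) 136 [ 0.6362 -0.0502] [ 0.637  -0.0499] [0.0094 0.0092] 0.0336
(0.088, 0.035) 106 [0.6263 0.0182] [0.6261 0.0188] [0.0094 0.0093] 0.0328
jig [ 0.5453 -0.0288] 8.47 [-1.1 -0.6 -1.   0.3  1.3 -0.3  0.9  0.6]
cap end 0.0489 hump y [-0.0309  0.0314]
pos [ 0.5452 -0.0305  0.098 ] rot [-1.7989e+02 -2.0000e-02 -8.1130e+01] | shift mm x -1.7 y -0.4 z 59.2 turn z 0.4
```

Emit:
servo_tool([
  [[0,0,0.4],[-0.001,0,0.02],0],
  [[0,0,0],[0,0,0.015],0],
  [[0,0,0],[0,0,0.007],0],
  [[0,0,0],[0,0,0],0],
  [[0,0,0],[0,0,0],0],
])

```text
time: 32.15
ee_pos: [0.5445, -0.0295, 0.0551]
tcp_rot: [-180.0, -0.0, -81.5]
wrist_force: [-0.3, -0.1, -2.7]
opening: 0.051
grasp_force: 53.8
```

```bash
python3 -c "
from h import *
to((.5453,-.0275,.0388),-81.5)
to((.5453,-.0275,.0388),-81.5)
print(get_obs()['wrist_force'])"
```

```text
pos [ 0.5445 -0.0295  0.0551] rot [-179.99   -0.    -81.53] | shift mm x -1.9 y -1.1 z 16.3 turn z -0.0
pos [ 0.5445 -0.0295  0.0551] rot [-179.99   -0.    -81.53] | shift mm x -1.9 y -1.1 z 16.3 turn z -0.0
[-0.27979602 -0.06157709 -2.667611  ]
```

Emit:
servo_tool([
  [[0,0,0],[0,-0.0008,0.004],0],
  [[0,0,0],[0,0,0.004],0],
  [[0,0,0],[0,0,0.004],0],
  [[0,0,0],[0,0,0],0],
])

```text
time: 32.55
ee_pos: [0.5449, -0.0294, 0.042]
tcp_rot: [180.0, 0.0, -81.5]
wrist_force: [0.0, 0.5, -3.5]
opening: 0.051
grasp_force: 53.8
```

Emit:
servo_tool([
  [[0,0,0],[0,0,0.002],0],
  [[0,0,0],[0,0,0.002],0],
  [[0,0,0],[0,0,0.0],0],
])

```text
time: 32.85
ee_pos: [0.5452, -0.0294, 0.0388]
tcp_rot: [-180.0, -0.0, -81.5]
wrist_force: [0.2, 0.4, -1.1]
opening: 0.0512
grasp_force: 53.8
```

Contact is at the expected height. I'll press lightly, release and rise.

Emit:
servo_tool([
  [[0,0,0],[0,0,0.001],0],
  [[0,0,0],[0,0,0],0],
  [[0,0,0],[0,0,0],100],
  [[0,0,0],[0,0,0],100],
  [[0,0,0],[0,0,0],100],
  [[0,0,0],[0,0,0],100],
  [[0,0,0],[0,0,-0.03],100],
  [[0,0,0],[0,0,-0.04],100],
  [[0,0,0],[0,0,-0.04],100],
  [[0,0,0],[0.03,0,-0.02],100],
  [[0,0,0],[0,0,0],100],
])

```text
time: 33.95
ee_pos: [0.5513, -0.061, 0.1712]
tcp_rot: [-179.7, -0.1, -81.6]
wrist_force: [-0.2, 0.3, -0.6]
opening: 0.0854
grasp_force: 0.0
```

Run:
```python
from h import *
o=get_obs(); c,im,d=look('wrist'); P,u,v=wcloud(c,d)
a=np.radians(8.6); R=np.array([[np.cos(a),-np.sin(a)],[np.sin(a),np.cos(a)]]); Q=(P[:,:2]-[.5453,-.0288])@R
m=(abs(Q[:,0])<.02)&(abs(Q[:,1])<.02)&(P[:,2]>.04); print('hump top z',np.percentile(P[m,2],[5,50,95]).round(4))
for s in(-1,1):
    m=(abs(Q[:,0])<.02)&(abs(s*Q[:,1]-.044)<.004)&(P[:,2]>.03); print('boss',s,m.sum(),np.median(P[m,2]) if m.sum() else '')
m=(P[:,2]>.045)&(abs(Q[:,0])<.04)&(abs(Q[:,1])<.06); print('ext',np.percentile(Q[m],[1,99],axis=0).round(4))
print([(round(r['score'],2),w(c,r['xyz']).round(4).tolist()) for r in mark_of('clamp_knob','wrist')])
for cam in ('scene','side'):
    c,im,d=look(cam)
    for n in ('clamp_knob','blank_1','pawl_tab'): print(cam,n,[(round(r['score'],2),w(c,r['xyz']).round(4).tolist()) for r in mark_of(n,cam)])
to((.443,.064,.0835),-81.1)
```

```text
hump top z [0.0637 0.0648 0.0659]
boss -1 7741 0.25420968201251914
boss 1 322 0.04913509722315741
ext [[-0.0381 -0.0535]
 [ 0.0378  0.0444]]
[]
scene clamp_knob [(0.72, [0.525, -0.3025, 0.0044]), (0.66, [0.445, 0.064, 0.0978]), (0.62, [0.5493, -0.0292, 0.0223])]
scene blank_1 [(0.64, [0.5516, -0.0266, 0.025]), (0.31, [0.4444, 0.0632, 0.0987])]
scene pawl_tab [(0.77, [0.519, 0.1366, 0.1385]), (0.21, [0.3793, 0.2223, 0.0026])]
side clamp_knob [(0.82, [0.4399, 0.0647, 0.1027])]
side blank_1 [(0.8, [0.5398, -0.0281, 0.0195])]
side pawl_tab [(0.45, [0.5143, 0.1389, 0.1366])]
pos [ 0.5494 -0.0587  0.1673] rot [ 1.7996e+02  1.0000e-02 -8.1510e+01] | shift mm x -137.1 y 87.1 z 83.8 turn z -0.4
```

Emit:
servo_tool([
  [[0,0,-0.4],[-0.0275,0.0174,0],70],
  [[0,0,0],[-0.0275,0.0174,0],70],
  [[0,0,0],[-0.0275,0.0174,0],70],
  [[0,0,0],[-0.0275,0.0174,0],70],
  [[0,0,0],[-0.0275,0.0174,0],70],
  [[0,0,0],[0,0,0.02],70],
  [[0,0,0],[0,0,0],70],
  [[0,0,0],[0,0,0],70],
])

```text
time: 35.25
ee_pos: [0.4425, 0.0635, 0.1478]
tcp_rot: [180.0, -0.0, -81.1]
wrist_force: [-0.0, 0.1, -0.2]
opening: 0.0601
grasp_force: 0.0
```

```bash
python3 -c "
from h import *
to((.443,.064,.0835),-81.1)"
```

```text
pos [0.4425 0.0635 0.1478] rot [ 1.7997e+02 -1.0000e-02 -8.1120e+01] | shift mm x -0.4 y -0.6 z 64.3 turn z -0.0
```

Emit:
servo_tool([
  [[0,0,0],[-0.0005,-0.0005,0.03],70],
  [[0,0,0],[0,0,0.025],70],
  [[0,0,0],[0,0,0.009],70],
  [[0,0,0],[0,0,0],0],
  [[0,0,0],[0,0,0],0],
  [[0,0,0],[0,0,0],0],
  [[0,0,0],[0,0,0],0],
  [[0,0,0],[0,0,0],0],
  [[0,0,0],[0.005,0,0],0],
  [[0,0,0],[0.01,0,0],0],
  [[0,0,0],[0.01,0,0],0],
  [[0,0,0],[0.01,0,0],0],
], force=40)

```text
time: 36.45
ee_pos: [0.4486, 0.0297, 0.0853]
tcp_rot: [-179.9, 0.1, -81.1]
wrist_force: [-5.7, 2.8, 7.5]
opening: 0.0246
grasp_force: 39.9
```

Emit:
servo_tool([
  [[0,0,0],[0.008,0,0],0],
  [[0,0,0],[0.008,0,0],0],
  [[0,0,0],[0.005,0,0],0],
  [[0,0,0],[0.002,0,0],0],
  [[0,0,0],[0,0,0],0],
])

```text
time: 36.95
ee_pos: [0.4521, 0.0065, 0.0853]
tcp_rot: [-180.0, -0.0, -81.2]
wrist_force: [-5.0, -1.2, 7.8]
opening: 0.025
grasp_force: 39.9
```

Emit:
servo_tool([
  [[0,0,0],[0.002,0,0],0],
  [[0,0,0],[0.001,0,0],0],
  [[0,0,0],[0,0,0],0],
  [[0,0,0],[0,0,0],0],
])

```text
time: 37.35
ee_pos: [0.4523, 0.0046, 0.0853]
tcp_rot: [-180.0, 0.1, -81.1]
wrist_force: [-6.9, 4.9, 7.6]
opening: 0.0244
grasp_force: 39.9
```

Emit:
servo_tool([
  [[0,0,0],[0.002,0,0],0],
  [[0,0,0],[0.001,0,0],0],
  [[0,0,0],[0,0,0],0],
])

```text
time: 37.65
ee_pos: [0.4523, 0.0045, 0.0852]
tcp_rot: [-179.9, 0.5, -81.0]
wrist_force: [-9.5, 24.0, 9.7]
opening: 0.0246
grasp_force: 40.1
```

Emit:
servo_tool([
  [[0,0,0],[0,0,0],70],
  [[0,0,0],[0,0,0],70],
  [[0,0,0],[0,0,0],70],
  [[0,0,0],[0,0,-0.04],70],
  [[0,0,0],[0,0,-0.04],70],
  [[0,0,0],[0,0,-0.032],70],
  [[0,0,0],[-0.0237,-0.0295,0],70],
  [[0,0,0],[-0.0237,-0.0295,0],70],
  [[0,0,0],[-0.0237,-0.0295,0],70],
  [[0,0,0],[0,0,0],70],
  [[0,0,0],[0,0,0],70],
])

```text
time: 38.75
ee_pos: [0.5295, 0.085, 0.1952]
tcp_rot: [179.9, -0.0, -81.1]
wrist_force: [0.0, -0.4, 0.4]
opening: 0.0599
grasp_force: 0.0
```

Run:
```python
from h import *
to((.528,.092,.197),-81.1)
o=get_obs(); c,im,d=look('wrist'); P,u,v=wcloud(c,d)
for cam in ('scene','side'):
    c,im,d=look(cam)
    for n in ('clamp_knob','pawl_tab'): print(cam,n,[(round(r['score'],2),w(c,r['xyz']).round(4).tolist()) for r in mark_of(n,cam)])
```

```text
pos [0.5295 0.085  0.1952] rot [ 1.7993e+02 -2.0000e-02 -8.1080e+01] | shift mm x -7.1 y 0.4 z -1.8 turn z 0.0
scene clamp_knob [(0.84, [0.4541, 0.0053, 0.1026]), (0.47, [0.5193, 0.1347, 0.1415]), (0.25, [0.5497, -0.0283, 0.0233])]
scene pawl_tab [(0.82, [0.5233, 0.1367, 0.1389])]
side clamp_knob [(0.58, [0.4498, 0.0083, 0.1051])]
side pawl_tab [(0.68, [0.5148, 0.1392, 0.1394])]
```

Emit:
servo_tool([
  [[0,0,0],[-0.007,0,-0.002],70],
  [[0,-7.2,0],[0,0,0],70],
  [[0,-7.2,0],[0,0,0],70],
  [[0,-7.2,0],[0,0,0],70],
  [[0,-7.2,0],[0,0,0],70],
  [[0,-7.2,0],[0,0,0],70],
  [[0,0,0],[0,0,0],70],
  [[0,0,0],[0,0,0],70],
])

```text
time: 39.9
ee_pos: [0.5284, 0.0912, 0.1973]
tcp_rot: [179.9, 35.9, -81.3]
wrist_force: [-0.2, 0.5, 0.5]
opening: 0.0595
grasp_force: 0.0
```

Run:
```python
from h import *
from scipy.spatial.transform import Rotation as Ro
o=get_obs(); R=Ro.from_euler('xyz',o['tcp_rot'],degrees=True).as_matrix()
print(o['ee_pos'],o['tcp_rot'],'shift mm to old TCP',(R.T@(np.array([.5202,.1443,.124])-o['ee_pos'])*1e3).round(1))
c,im,d=look('wrist')
print([(round(r['score'],2),w(c,r['xyz']).round(4).tolist()) for r in mark_of('pawl_tab','wrist')])
```

```text
[0.52838619 0.09124774 0.19733485] [179.90687501  35.86746658 -81.25256883] shift mm to old TCP [-0.5 -0.1 90.9]
[(0.76, [0.5226, 0.1317, 0.137])]
```

Advance 90 mm along the tool axis and grip.

Emit:
servo_tool([
  [[0,0,0],[0,0,0.03],70],
  [[0,0,0],[0,0,0.03],70],
  [[0,0,0],[0,0,0.02],70],
  [[0,0,0],[0,0,0.01],70],
  [[0,0,0],[0,0,0],70],
  [[0,0,0],[0,0,0],0],
  [[0,0,0],[0,0,0],0],
  [[0,0,0],[0,0,0],0],
  [[0,0,0],[0,0,0],0],
  [[0,0,0],[0,0,0],0],
  [[0,0,0],[0,0,0],0],
])

```text
time: 41.1
ee_pos: [0.5204, 0.1437, 0.1256]
tcp_rot: [-179.9, 36.0, -81.1]
wrist_force: [-1.7, -1.1, 6.5]
opening: 0.0155
grasp_force: 42.2
```

Emit:
servo_tool([
  [[0,4,0],[-0.0011,0,0.0053],0],
  [[0,4,0],[-0.0011,0,0.0053],0],
  [[0,4,0],[-0.0011,0,0.0053],0],
  [[0,4,0],[-0.0011,0,0.0053],0],
  [[0,4,0],[-0.0011,0,0.0053],0],
  [[0,4,0],[-0.0011,0,0.0053],0],
  [[0,4,0],[-0.0011,0,0.0053],0],
  [[0,4,0],[-0.0011,0,0.0053],0],
  [[0,0,0],[0,0,0],0],
])

```text
time: 42.0
ee_pos: [0.5166, 0.1691, 0.0901]
tcp_rot: [-179.9, 3.9, -81.0]
wrist_force: [-1.8, 5.0, 7.5]
opening: 0.0148
grasp_force: 42.5
```

Emit:
servo_tool([
  [[0,3,0],[-0.0008,0,0.004],0],
  [[0,1,0],[-0.0003,0,0.002],0],
  [[0,0,0],[0,0,0],0],
  [[0,0,0],[0,0,0],0],
])

```text
time: 42.4
ee_pos: [0.5165, 0.1706, 0.0851]
tcp_rot: [-179.9, 0.2, -81.1]
wrist_force: [-6.7, 9.9, 10.5]
opening: 0.0155
grasp_force: 43.2
```

Emit:
servo_tool([
  [[0,0,0],[0,0,0.002],0],
  [[0,0,0],[0,0,0.001],0],
  [[0,0,0],[0,0,0],0],
])

```text
time: 42.7
ee_pos: [0.5167, 0.1709, 0.0843]
tcp_rot: [-179.8, 0.3, -81.1]
wrist_force: [-11.6, 9.3, 26.8]
opening: 0.0152
grasp_force: 45.7
```

Emit:
servo_tool([
  [[0,0,0],[0,0,0],60],
  [[0,0,0],[0,0,0],60],
  [[0,0,0],[0,0,0],60],
  [[0,0,0],[0,0,-0.02],60],
  [[0,0,0],[0,0,-0.03],60],
  [[0,0,0],[0,0,-0.02],0],
  [[0,0,0],[0,0,0],0],
  [[0,0,0],[0,0,0],0],
  [[0,0,0],[0,0,0],0],
  [[0,0,0],[0,0,0],0],
  [[0,0,0],[0,0,0],0],
])

```text
time: 43.8
ee_pos: [0.5159, 0.1687, 0.1495]
tcp_rot: [179.9, -0.0, -81.1]
wrist_force: [-0.4, 0.2, -0.1]
opening: 0.0003
grasp_force: 0.0
```

Emit:
servo_tool([
  [[0,0,0],[0,0,0.02],0],
  [[0,0,0],[0,0,0.01],0],
  [[0,0,0],[0,0,0.005],0],
  [[0,0,0],[0,0,0.003],0],
  [[0,0,0],[0,0,0],0],
])

```text
time: 44.3
ee_pos: [0.5162, 0.1688, 0.1123]
tcp_rot: [180.0, -0.0, -81.1]
wrist_force: [-0.3, -0.3, 0.2]
opening: 0.0001
grasp_force: 0.0
```

Emit:
servo_tool([
  [[0,0,0],[0,0,0.002],0],
  [[0,0,0],[0,0,0.0015],0],
  [[0,0,0],[0,0,0],0],
])

```text
time: 44.6
ee_pos: [0.5168, 0.1691, 0.1108]
tcp_rot: [-179.9, 0.0, -81.1]
wrist_force: [-2.9, -0.2, 9.3]
opening: 0.0003
grasp_force: 4.6
```

Emit:
servo_tool([
  [[0,0,0],[0,0,-0.03],0],
  [[0,0,0],[0,0,-0.04],0],
  [[0,0,0],[0,0,-0.04],0],
  [[0,0,0],[-0.04,0.04,0],0],
  [[0,0,0],[-0.03,0.04,0],0],
  [[0,0,0],[0,0.04,0],0],
  [[0,0,0],[0,0,0],0],
  [[0,0,0],[0,0,0],0],
])

```text
time: 45.4
ee_pos: [0.392, 0.2158, 0.2198]
tcp_rot: [-179.9, 0.0, -81.1]
wrist_force: [0.7, -0.6, -0.1]
opening: -0.0
grasp_force: 0.0
```

Run:
```python
from h import *
for cam in ('scene','side'):
    c,im,d=look(cam)
    if cam=='side': cv2.imwrite('pics/final.png',cv2.resize(im[130:390,150:450,::-1],None,fx=2.5,fy=2.3,interpolation=cv2.INTER_CUBIC)[:598])
    for n in ('clamp_knob','pawl_tab','blank_1','finished_1','piston_a','paste_tin','ring_sleeve'): print(cam,n,[(round(r['score'],2),w(c,r['xyz']).round(3).tolist()) for r in mark_of(n,cam)])
```

```text
scene clamp_knob [(0.61, [0.456, 0.004, 0.099]), (0.47, [0.469, -0.308, 0.007])]
scene pawl_tab [(0.75, [0.517, 0.172, 0.102]), (0.66, [0.525, -0.305, 0.008]), (0.64, [0.547, -0.027, 0.023])]
scene blank_1 []
scene finished_1 [(0.75, [0.637, 0.256, -0.002]), (0.68, [0.472, -0.308, 0.008]), (0.59, [0.575, -0.299, 0.004]), (0.55, [0.548, -0.034, 0.0])]
scene piston_a [(0.81, [0.778, -0.141, 0.002])]
scene paste_tin [(0.66, [0.77, 0.107, 0.001])]
scene ring_sleeve [(0.62, [0.38, 0.225, 0.004])]
side clamp_knob [(0.71, [0.45, 0.007, 0.104]), (0.32, [0.526, 0.097, 0.067])]
side pawl_tab [(0.74, [0.509, 0.174, 0.103]), (0.74, [0.518, -0.303, -0.0])]
side blank_1 [(0.37, [0.571, -0.296, 0.009]), (0.28, [0.518, -0.303, -0.0])]
side finished_1 [(0.65, [0.569, -0.295, 0.01]), (0.6, [0.633, 0.26, -0.002]), (0.59, [0.465, -0.311, 0.008])]
side piston_a [(0.74, [0.771, -0.145, -0.003])]
side paste_tin [(0.59, [0.761, 0.11, 0.003])]
side ring_sleeve [(0.85, [0.373, 0.226, 0.001])]
```

View pics/final.png

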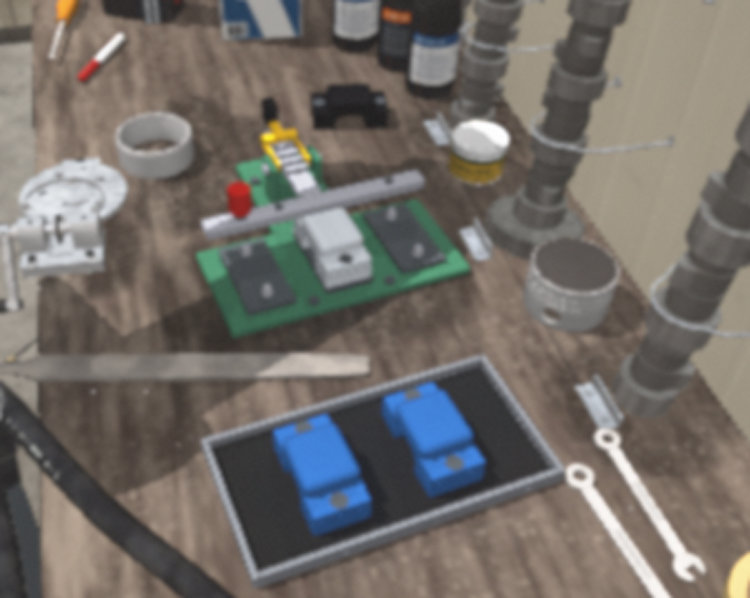

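The final view shows the blank seated in the middle nest at (335,245) under the bar. The pawl is down at (285,140) and both blue caps stand in the tray at (320,475) and (433,437). The piston, tin and ring have not moved, so I'm handing in.

```bash
python3 -c "
from workcell import *
print(job_done())"
```

```text
the job is handed in; nothing more can be done
None
```

I handed the job in at about 45 s on the clock: both finished caps stand in the tray, the one blank present is seated in the middle nest, the bar is fully home over it with the pawl down, and the piston, tin and ring were left alone.

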